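Set up a turned leg for cross-drilling

TASK

Get the turned leg ready to be drilled through at its blue tape: lay the pine backing strip in the groove of the drilling board and stand a V-block on each of the board's cross lines, V along the board. Lay the leg level in both Vs, thin end in the tall red block and thick end in the low green one, the tape over the middle of the strip. Then stand the drill guide on the board astride the leg, its brass bush right above the tape, and leave the pencil, square and glasses undisturbed.

Things in the scene. Friction and masses are not known exactly. Their poses are not given: they have to be found in the camera images.
- drilling_board: Brown wooden drilling board fixed to the bench, 100 x 290 (y) x 18 mm. Origin: centre of underside, z up; top at z = 18 mm. In the middle of its top a groove 34 (x) by 164 (y) mm, floor at z = 13 mm. A thin dark line across it at y = +105 and at y = -105 mm: the V-block seats, centred on x = 0.
- tall_vblock: Tall V-block, loose, red with bright V faces, 52 (x) x 30 (y) x 38 mm high, 0.36 kg. Origin: centre of underside, z up. The 90-degree V runs along y, open upward, 44 mm wide, 22 mm deep, its bottom at z = 16 mm: a 24 mm round lies in it with its axis at z = 33 mm. Same after a half turn. Pinch across its 52 mm.
- low_vblock: Low V-block, loose, green with bright V faces, 52 (x) x 30 (y) x 29.5 mm high, 0.27 kg. Origin: centre of underside, z up. The 90-degree V runs along y, open upward, 44 mm wide, 22 mm deep, its bottom at z = 7.5 mm: a 36 mm round lies in it with its axis at z = 33 mm. Same after a half turn. Pinch across its 52 mm.
- backing_strip: Backing strip, loose: plain pale pine offcut 22 (x) x 150 (y) x 18 mm high, 33 g, lying flat. Origin: centre of underside. In the groove it stands 13 mm above the board. Same after a half turn. Pinch across its 22 mm width.
- turned_leg: Turned wooden leg, loose, lying, 270 mm long, round, 0.16 kg. Origin: on its axis at mid-length, in a 20 mm wide blue tape band (the drilling place). y is the axis: 36 mm thick from y = -135 to +50 mm, 24 mm thick from +60 to +135 mm (thin end); rolled anyhow about y. Mass centre at y = -20 mm; pinch the thick part. In the right Vs its axis is 51 mm above the bench, 2 mm clear of the strip.
- drill_guide: Bridge drill guide, loose: aluminium cheeks, dark top block, brass bush on top, 66 (x) x 44 (y) mm, 0.30 kg. Origin: centre of underside, below the bush, z up. Passage along y 50 mm wide, 54 mm high, open below and at its ends; top block z = 54 to 74 mm, bush to 85 mm. Astride the leg, the leg's top is at z = 51 mm. Same after a half turn. Pinch the top block across its 44 mm.
- pencil: Bystander, loose: red flat carpenter's pencil 15 x 171 x 9 mm, to the right. Origin: centre of the underside, y along its length.
- square: Bystander, loose: combination square, steel rule with a black head, 84 x 300 x 20 mm, to the left. Origin: centre of the underside, y along the rule.
- glasses: Bystander, loose: folded safety glasses with green temples, 53 x 142 x 47 mm, to the right. Origin: centre of the underside.
Mind the look-alikes: they are no part of the job. Leave any purple or turquoise look-alike of the drill_guide alone. Of the things that look like the tall_vblock, the smaller one is meant.

How it is judged:
By the outcome, as a careful person would: the job done as asked, in the order asked, and still so for the second after the job is handed in, with the robot touching nothing.
It also fails if it takes over 118 s, if anything falls off the work surface, if the arm or the gripper's body presses on something with over 40 N, if the wrist force passes 120 N, or if a joint passes its speed limit or range.

ROBOT

A 6-joint arm with a two-finger parallel gripper is mounted at the origin on a cart in front of the work surface, level with it; the furniture and walls round the work are solid. World frame = base frame: x ahead of the robot, y to its left, z up, the work surface at z = 0. Lengths are in mm, angles in rad, forces in N, time in s.
With the tool pointing down it reaches from about 300 to 775 mm from the base axis. Payload 14.6 kg.
Tool frame: the origin (TCP) lies on the centre line of the jaws, within the pads' length; the fingertips stand 25 mm ahead of it and the grasp point (between the pads) lies 6 mm ahead of it; z points along the fingers, y is the line along which they close (so a half turn about z gives the same grasp; the last joint's range is limited). The gripper opens to 94 mm and grips with 3 to 60 N. Pads are 16 mm wide; open, the fingers measure 119 mm over their backs; the gripper's body (75 mm by 177 mm) begins 78 mm behind the grasp point.
Start: joints at [1.252, 0.3, 1.521, -0, 1.321, -0.067], TCP at [137.029, 532.647, 230.446] pointing down, gripper open.
Joint ranges: [-3.03, 3.03], [-0.79, 2.21], [0.23, 2.52], [-1.04, 4.18], [0, 3.07], [-2.55, 2.55]. Speed limits (rad/s): [2.22, 2.22, 2.57, 3.14, 3.14, 3.14].

INTERFACE

Orientations are given as a 3x3 rotation matrix whose columns are the frame's x, y, z axes.
In Python, from bench import bot gives the robot as it stands. The module is installed in compiled form; this text tells all that it offers.
- The arm moves only by the shell command python3 -m creep 'ROWS' [FORCE]. ROWS is text: rows parted by semicolons, each of 5 numbers parted by spaces: the shift along the tool's x, y, z in units of 60 mm (1.0 is 60 mm), then the turn about the tool's z in units of 8 degrees (1.0 is 8 degrees), then the closure, from -1 (fully open) to 1 (shut). A call has 1 to 8 rows; each row shifts and turns the commanded pose from where the row before left it, along the tool's axes as they then stand; what a row does not reach is not made up. A row lasts 1/8 s, in which the tool goes at most 62.5 mm and 10.7 degrees, less where a joint would pass 70% of its speed; a pose out of reach is approached as far as the arm can. A call is refused whole if a number of a shift passes 1 or a number of a turn 1, either way. A call with a gripper value outside its range is refused whole. The fingers move at their own pace and stop on an object; FORCE is the grip in N (left out, the last holds). Time passes only in rows, so rows that do not move let the fingers close. It gives the time, the measured TCP pose, the force, the opening and the grip force at its end, in the units of the state.
- bot.read_state(): the state, without advancing time (a new reading comes with each control period).
- bot.camera(name): name is "scene" or "top" or "wrist"; returns a dict with "pixels" (400x640x3 uint8, red, green, blue), "intrinsics" (3x3 intrinsics, pixels), "distortion" ([k1, k2, p1, p2, k3] as OpenCV has them; the pictures are not rectified), "R" (3x3) and "t" (3): a world point X has camera coordinates R X + t. Camera axes: x right, y down, z forward; pixel columns grow to the right and rows downward; lengths in mm; the calibration is good to about 2 mm. A picture is of the moment at which its call begins. There is no depth.
- bot.finish_job(): hands the job in; it is judged then, once.
The state is a dict: "t": time; "joint_positions": joint angles; "qd": joint speeds; "effort": joint torques, N m; "tcp_pos": TCP position; "eef_rot": TCP orientation; "force": force on the tool from outside, world axes, zero at the start; "torque": the same for the moment, N m; "width": opening from 0.0 (shut) to 1.0 (fully open); "finger_force": force on a finger pad.
Only numpy, scipy, OpenCV 4.12 (cv2) and the standard library are available. Lean on these libraries where they do the work, as an engineer would, in place of code of your own. Each camera call takes 0.05 s, during which the arm holds its last target. There are 200 camera calls.

## Working session

There is one attempt and no reset: what is moved stays moved. The work goes in short steps, Python scripts to look and compute and a shell command to move; the robot and the scene stay as the last step left them, time stands still between calls to the robot, and variables do not carry over. Pictures are saved under pics/ and viewed, at most 14 in all, crops included, and the job is handed in when it is done.

```bash
mkdir -p pics
cat > h.py <<'E'
import numpy as np, cv2
from bench import bot
def snap(name,fn):
    c=bot.camera(name); np.savez(f'pics/{fn}.npz',**{k:np.array(v) for k,v in c.items()})
    cv2.imwrite(f'pics/{fn}.png',c['pixels'][:,:,::-1]); return c
def load(fn): return dict(np.load(f'pics/{fn}.npz'))
def ray(c,uv,z):
    p=cv2.undistortPoints(np.array(uv,float).reshape(-1,1,2),np.array(c['intrinsics'],float),np.array(c['distortion'],float)).reshape(-1,2)
    R=np.array(c['R']);t=np.array(c['t']);o=-R.T@t
    d=np.c_[p,np.ones(len(p))]@R
    return o+d*((np.broadcast_to(z,len(p))-o[2])/d[:,2])[:,None]
def proj(c,X):
    R=np.array(c['R']);return cv2.projectPoints(np.array(X,float).reshape(-1,3),cv2.Rodrigues(R)[0],np.array(c['t'],float),np.array(c['intrinsics'],float),np.array(c['distortion'],float))[0].reshape(-1,2)
E
python3 - <<'E'
from h import *
for n in('scene','top'):
    c=snap(n,n+'0'); print(n,-np.array(c['R']).T@c['t'],np.array(c['R']).round(2).tolist(),c['intrinsics'][0][0])
print(bot.read_state())
E
```

```text
scene [-369.30287847 -529.7434051   698.07738589] [[0.54, -0.84, 0.02], [-0.45, -0.3, -0.84], [0.72, 0.44, -0.54]] 396.40976582803836
top [ 319.54056975  -13.03338106 1592.7022813 ] [[0.0, -1.0, -0.01], [-0.99, -0.0, -0.13], [0.13, 0.01, -0.99]] 490.7140487754601
{'t': 0.1, 'joint_positions': array([ 1.25238242e+00,  3.00401708e-01,  1.52151588e+00, -1.14065198e-05,
        1.32071996e+00, -6.65894070e-02]), 'qd': array([-0.00047183, -0.00223926, -0.00279344, -0.00032992,  0.000682  ,
        0.00036719]), 'effort': array([ 1.90088402e-03, -5.32633674e+01, -3.53284121e+01,  7.09588523e-02,
        2.35830678e-02, -1.10042076e-04]), 'tcp_pos': array([136.9768797 , 532.44890238, 229.95196593]), 'eef_rot': array([[-9.68460115e-01,  2.49168426e-01, -3.16620910e-04],
       [ 2.49168621e-01,  9.68459605e-01, -9.95836224e-04],
       [ 5.85036172e-05, -1.04331966e-03, -9.99999454e-01]]), 'force': array([-0.97066234, -0.10270982, -0.48153259]), 'torque': array([-0.00922254, -0.01094827, -0.02071034]), 'finger_force': 0.0, 'width': 1.0002420067075954}
```

View pics/top0.png

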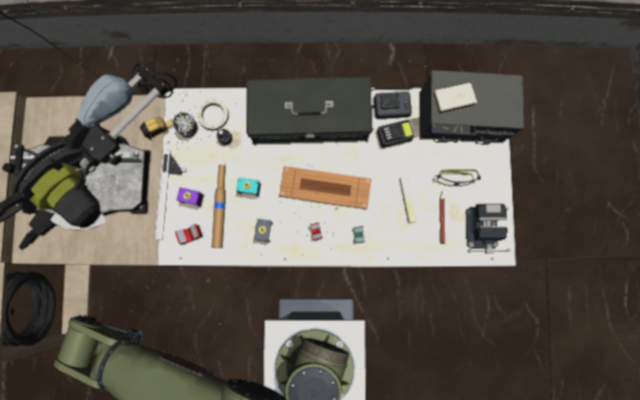

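View pics/scene0.png

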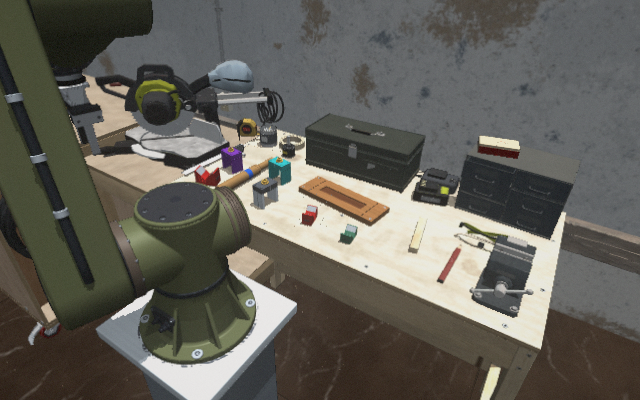

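The top view shows the board at (325,187), the strip at (407,200), the small red block at (315,231), the green block at (358,234) and the grey guide at (262,230). The leg is at (219,206) with its tape at about (219,205). The look-alikes are the large red block at (189,234), the purple guide at (190,197) and the turquoise guide at (248,187).

Run:
```python
from h import *
c=load('top0'); im=c['pixels']
cv2.imwrite('pics/topc.png',cv2.resize(im[150:260,155:455],None,fx=2.66,fy=2.66,interpolation=cv2.INTER_CUBIC)[:,:,::-1])
hsv=cv2.cvtColor(im,cv2.COLOR_RGB2HSV)
H,S,V=[hsv[...,i].astype(int) for i in range(3)]
def comps(m,z,name,roi,amin=12):
    u0,u1,v0,v1=roi; mm=np.zeros_like(m,np.uint8); mm[v0:v1,u0:u1]=m[v0:v1,u0:u1]
    cs,_=cv2.findContours(mm,cv2.RETR_EXTERNAL,cv2.CHAIN_APPROX_NONE)
    for k in cs:
        if cv2.contourArea(k)<amin: continue
        W=ray(c,k[:,0,:],z)[:,:2].astype(np.float32); r=cv2.minAreaRect(W)
        print(name,'px',k[:,0].mean(0).round(0),'ctr',np.round(r[0],1),'size',np.round(r[1],1),'ang',round(r[2],1))
comps((S>90)&(H>5)&(H<18)&(V>100),18,'board',(270,380,160,215))
comps((S>90)&(H>5)&(H<18)&(V>80),18,'leg',(205,232,160,255))
comps((S>120)&(H>105)&(H<125),36,'tape',(205,232,160,255),4)
comps(((H<6)|(H>172))&(S>120),30,'red',(160,350,215,255),6)
comps((H>70)&(H<100)&(S>60),25,'green',(345,375,220,250),6)
comps((V<150),60,'guide',(250,275,215,248))
comps((V>150)&(S>35),18,'strip',(390,420,170,230))
for p in [(300,187),(407,200),(404,185),(395,200),(315,231),(262,230),(219,240),(358,234)]: print(p,hsv[p[1],p[0]])
```

```text
board px [325. 187.] ctr [575.7 -34.7] size [285.6  98.4] ang 81.6
leg px [218. 228.] ctr [441.8 310. ] size [ 29.4 117.1] ang 88.9
leg px [221. 184.] ctr [588.9 307.6] size [113.1  26.3] ang 1.6
tape px [219. 205.] ctr [514.1 305.1] size [13.  26.2] ang 0.1
red px [315. 231.] ctr [432.8  -4.2] size [13.1 24.2] ang 18.6
red px [188. 235.] ctr [418.7 402.8] size [38.3 21.3] ang 20.5
red px [198. 231.] ctr [431.7 372.3] size [34.9  8.1] ang 20.3
green px [358. 234.] ctr [ 423.  -140.9] size [12.8 19.3] ang 0.1
guide px [262. 231.] ctr [429.4 160.8] size [50.7 72.6] ang 81.3
strip px [410. 211.] ctr [ 500.2 -309.6] size [74.6 19.2] ang 10.1
(300, 187) [ 12 139 145]
(407, 200) [ 29  33 218]
(404, 185) [ 28  16 218]
(395, 200) [ 26   8 219]
(315, 231) [  1 195 167]
(262, 230) [ 28 100 143]
(219, 240) [ 16 118 169]
(358, 234) [ 77 108 106]
```

View pics/topc.png

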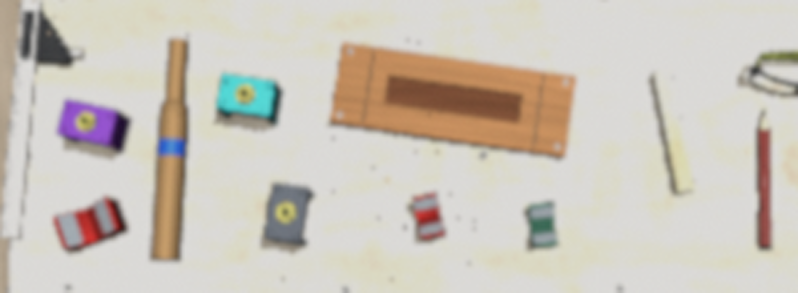

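```bash
cat >> h.py <<'E'
def go(x,y,z,yaw):
    "what is left to target: turn in units, shift (units) in present frame and in frame after the turn"
    s=bot.read_state(); R=np.array(s['eef_rot']); p=np.array(s['tcp_pos'])
    cur=np.degrees(np.arctan2(R[1,1],R[0,1])); turn=-(((yaw-cur)+180)%360-180)/8
    d=np.array([x,y,z])-p
    a=np.radians(yaw); R2=np.array([[-np.sin(-a)*-1,np.cos(a),0],[-np.cos(a),np.sin(a),0],[0,0,-1.]])
    R2[:,0]=np.cross(R2[:,1],R2[:,2])
    print('t %.2f'%s['t'],'at',p.round(1),'yaw %.1f'%cur,'F',np.round(s['force'],1),'w %.3f ff %.1f'%(s['width'],s['finger_force']),'j6 %.2f'%s['joint_positions'][5])
    print(' turn %.2f  now-frame'%turn,(R.T@d/60).round(3),' turned-frame',(R2.T@d/60).round(3))
E
python3 - <<'E'
from h import *
c=snap('wrist','w0'); s=bot.read_state(); R=np.array(s['eef_rot'])
C=-np.array(c['R']).T@c['t']; print('cam in tool',(R.T@(C-s['tcp_pos'])).round(1),(np.array(c['R'])@R).round(2).tolist(),c['intrinsics'][0][0])
go(505,-310,250,-76)
go(520,100,250,75.6)
E
```

```text
cam in tool [  76.3    0.5 -154.2] [[-0.0, 1.0, -0.0], [-0.97, -0.0, -0.26], [-0.26, 0.0, 0.97]] 302.8874405671356
t 0.15 at [137.  532.5 230. ] yaw 75.6 F [-0.3 -0.5 -0. ] w 1.003 ff 0.0 j6 -0.07
 turn 18.95  now-frame [ -9.439 -12.071  -0.323]  turned-frame [ 2.555 15.108 -0.333]
t 0.15 at [137.  532.5 230. ] yaw 75.6 F [-0.3 -0.5 -0. ] w 1.003 ff 0.0 j6 -0.07
 turn -0.00  now-frame [-7.979 -5.391 -0.329]  turned-frame [-7.976 -5.394 -0.333]
```

```bash
python3 -m creep '-.73 -.62 -.03 0 -1;-.73 -.62 -.03 0 -1;-.73 -.62 -.03 0 -1;-.73 -.62 -.03 0 -1;-.73 -.62 -.03 0 -1;-.73 -.62 -.03 0 -1;-.73 -.62 -.03 0 -1;-.73 -.62 -.03 0 -1' && python3 -m creep '-.73 -.62 -.03 -1 -1;-.73 -.62 -.03 -1 -1;0 0 0 0 -1;0 0 0 0 -1'
python3 - <<'E'
from h import *
c=snap('wrist','w1'); go(505,-310,200,-76)
E
```

```text
t: 1.15
tcp_pos: [403.0, 155.4, 245.0]
eef_rot: [[-0.968, 0.249, 0.0], [0.249, 0.968, 0.0], [-0.0, 0.0, -1.0]]
force: [0.9, 1.1, -0.5]
width: 1.002
finger_force: 0.0
t: 1.65
tcp_pos: [474.4, 68.5, 248.1]
eef_rot: [[-1.0, -0.026, -0.001], [-0.026, 1.0, 0.0], [0.001, 0.0, -1.0]]
force: [0.7, 1.0, -0.1]
width: 1.0
finger_force: 0.0
t 1.70 at [474.2  68.9 248.3] yaw 91.5 F [ 0.8 -0.9 -0.3] w 1.002 ff 0.0 j6 -1.53
 turn 20.94  now-frame [-0.344 -6.327  0.804]  turned-frame [-1.03   6.252  0.805]
```

View pics/w1.png

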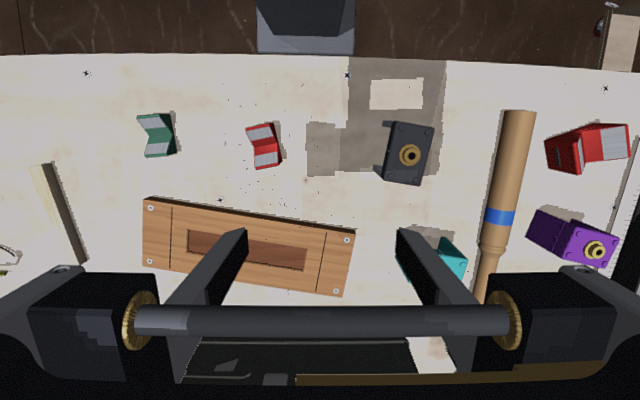

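The wrist view shows green block (157,135), red block (264,146), guide bush (410,155), tape (499,217), strip's near end (45,165) and the board with groove (247,250) and both cross lines.

Run:
```python
from h import *
im=load('w1')['pixels'][:,:,::-1]
def cr(u0,v0,u1,v1,f): return cv2.resize(im[v0:v1,u0:u1],None,fx=f,fy=f,interpolation=cv2.INTER_CUBIC)
M=np.zeros((600,800,3),np.uint8)
def put(x,y,a): M[y:y+a.shape[0],x:x+a.shape[1]]=a
put(0,0,cr(130,105,190,165,5)); put(300,0,cr(240,115,290,175,5)); put(550,0,cr(375,115,437,190,4)); put(0,300,cr(130,190,362,300,2.6)); put(605,300,cr(25,155,90,270,2.6))
cv2.imwrite('pics/m1.png',M)
```

```text
(no output)
```

View pics/m1.png

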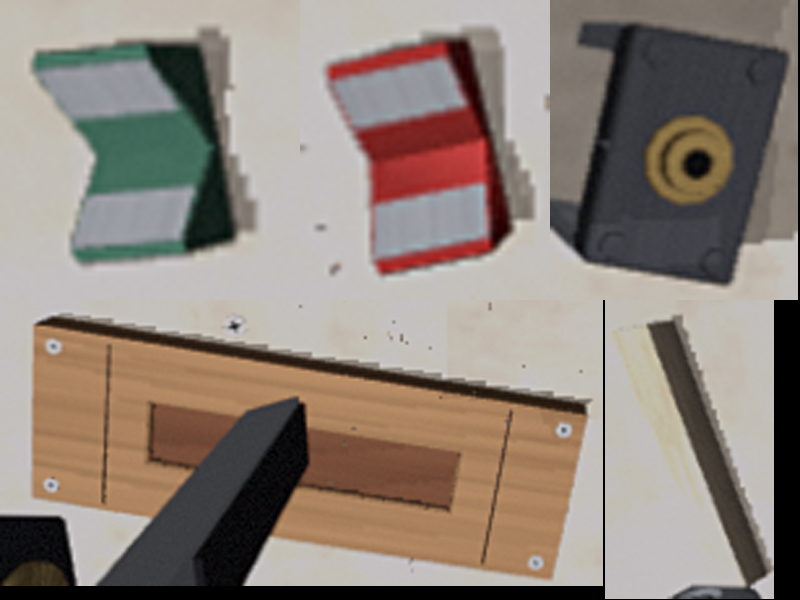

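Run:
```python
from h import *
c=load('w1')
def rep(n,px,z):
    W=ray(c,px,z)[:,:2]; r=cv2.minAreaRect(W.astype(np.float32)); print(n,W.round(1).tolist(),'mean',W.mean(0).round(1),'sz',np.round(r[1],1),'ang',round(r[2],1)); return W
rep('green',[(136.8,116),(159.6,114),(167,155),(145,157.4)],29.5)
rep('red',[(245.6,128.6),(269.4,123),(278.4,165),(255.6,169.8)],38)
rep('guide',[(394.3,121.3),(434.3,128),(420.8,185.8),(383.3,179.5)],74)
rep('bush',[(411.8,155.8)],85)
rep('board',[(143.5,199.6),(355.8,232.3),(342.3,296.9),(142.7,265.8)],18)
rep('lines',[(171.9,207.3),(326.5,232.3),(316.2,291.2),(170,267.7)],18)
rep('groove',[(188.5,229.2),(306.9,248.8),(303.1,270.8),(186.9,252.3)],18)
W=rep('strip',[(28.1,166.5),(42.3,164.6),(80,263.8)],18); d=W[2]-W[1]; print('strip ang',np.degrees(np.arctan2(d[1],d[0])),'len',np.hypot(*d))
im=c['pixels'];hsv=cv2.cvtColor(im,cv2.COLOR_RGB2HSV)
H,S,V=[hsv[...,i].astype(int) for i in range(3)]
o=-np.array(c['R']).T@c['t']; print('cam',o.round(1))
wood=(H>5)&(H<22)&(S>90); tape=(H>105)&(H<125)&(S>120)
for v in (120,140,160,180,200,217,225):
    u=np.where((wood|tape)[v,470:545])[0]+470; W=ray(c,[(u.min()-.5,v),(u.max()+.5,v)],18)
    print(v,W[:,:2].round(1).tolist(),W[:,:2].mean(0).round(1))
t=np.argwhere(tape[190:240,470:530])+[190,470]; print('tape rows',t[:,0].min(),t[:,0].max(),'top z36',ray(c,[(499,217)],36).round(1)); 
k,_=cv2.findContours(tape[190:240,470:530].astype(np.uint8),0,1); k=max(k,key=cv2.contourArea)[:,0]+[470,190]
print(cv2.minAreaRect(ray(c,k,30)[:,:2].astype(np.float32)))
u,v=480+np.arange(1),0
w=np.argwhere(wood[90:130,480:550]); print('leg thick end row',w[:,0].min()+90, ray(c,[(520,w[:,0].min()+90)],36).round(1))
```

```text
green [[400.1, -155.6], [397.5, -127.0], [446.7, -122.7], [450.2, -151.2]] mean [ 423.6 -139.1] sz [50.4 28.7] ang 5.0
red [[412.6, -21.1], [405.6, 7.1], [454.9, 17.2], [461.4, -10.7]] mean [433.6  -1.9] sz [50.9 29. ] ang 12.1
guide [[399.6, 144.8], [405.2, 188.3], [468.5, 180.5], [462.5, 137.9]] mean [433.9 162.9] sz [43.8 64. ] ang 83.0
bush [[434.2, 163.7]] mean [434.2 163.7] sz [0. 0.] ang 0.0
board [[508.3, -167.0], [547.1, 118.3], [647.5, 104.5], [606.4, -181.5]] mean [577.4 -31.4] sz [288.9 101.4] ang 82.2
lines [[518.1, -129.2], [548.1, 78.6], [639.0, 66.5], [607.9, -141.9]] mean [578.3 -31.5] sz [211.   91.7] ang 81.8
groove [[548.7, -109.5], [573.0, 52.3], [606.8, 47.4], [583.2, -115.0]] mean [577.9 -31.2] sz [164.1  34.9] ang 81.7
strip [[466.4, -322.8], [463.5, -301.4], [607.1, -275.4]] mean [ 512.4 -299.9] sz [148.5  21.2] ang 18.6
strip ang 10.253642145608312 len 145.9192196916531
cam [398.3  67.2 402.4]
120 [[393.3, 296.0], [391.6, 336.6]] [392.5 316.3]
140 [[418.2, 295.0], [416.7, 334.8]] [417.4 314.9]
160 [[443.7, 294.0], [442.4, 334.4]] [443.  314.2]
180 [[470.1, 293.1], [468.9, 334.1]] [469.5 313.6]
200 [[497.3, 292.3], [496.3, 332.6]] [496.8 312.5]
217 [[521.3, 290.9], [520.4, 333.1]] [520.8 312. ]
225 [[532.8, 291.4], [532.0, 329.7]] [532.4 310.5]
tape rows 207 225 top z36 [[515.1 301.1  36. ]]
((516.1680908203125, 304.1855163574219), (41.412872314453125, 20.658897399902344), 82.73017883300781)
leg thick end row 111 [[382.3 303.9  36. ]]
```

```bash
python3 -m creep '-.13 -.88 .3 0 -1;-.13 -.88 .3 0 -1;-.13 -.88 .3 0 -1;-.13 -.88 .3 0 -1;-.13 -.88 .3 0 -1;-.13 -.88 .3 0 -1;-.13 -.88 .3 0 -1;0 0 0 1 -.2' >/dev/null && python3 -m creep '0 0 0 1 -.2;0 0 0 1 -.2;0 0 0 1 -.2;0 0 0 1 -.2;0 0 0 1 -.2;0 0 0 1 -.2;0 0 0 1 -.2;0 0 0 1 -.2' >/dev/null &&  python3 -m creep '0 0 0 1 -.2;0 0 0 1 -.2;0 0 0 1 -.2;0 0 0 1 -.2;0 0 0 1 -.2;0 0 0 1 -.2;0 0 0 1 -.2;0 0 0 1 -.2' >/dev/null && python3 -m creep '0 0 0 1 -.2;0 0 0 1 -.2;0 0 0 1 -.2;0 0 0 1 -.2;0 0 0 .4 -.2;0 0 0 0 -.2;0 0 0 0 -.2' >/dev/null
python3 - <<'E'
from h import *
c=snap('wrist','w2'); go(539,-299,33,-80)
E
```

```text
t 5.62 at [ 539.6 -299.1  122.6] yaw -79.5 F [ 0.4  0.3 -1.1] w 0.601 ff 0.0 j6 0.82
 turn 0.06  now-frame [-0.01  -0.004  1.493]  turned-frame [-0.01  -0.004  1.493]
```

View pics/w2.png

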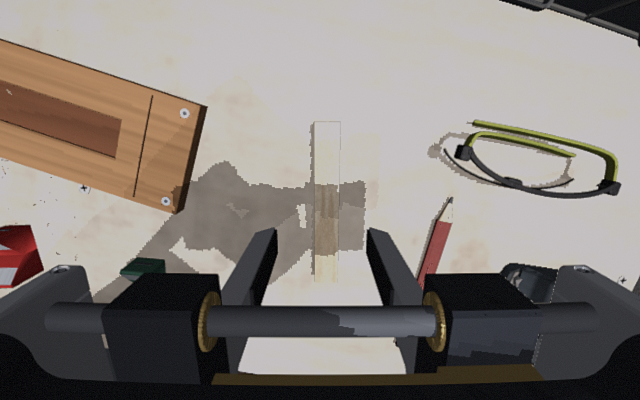

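The strip runs vertically at u≈315–341, with its far end at v≈122 and its near end at v≈281, centred between the fingers (265 and 380).

Run:
```python
from h import *
c=load('w2'); W=ray(c,[(314.5,122),(340.5,122),(315,278),(338,278),(326.5,281.5)],18); print(W.round(1).tolist())
far=W[:2].mean(0);near=W[2:4].mean(0); d=far-near; print(far[:2],np.degrees(np.arctan2(d[1],d[0])),np.hypot(*(far-W[4])[:2]),'ctr',((far+W[4])/2).round(1))
im=c['pixels'][130:180]
W=ray(c,[(152,96),(135,196),(205,105),(177,213)],18);print('board line/end',W.round(1).tolist())
```

```text
[[609.8, -279.0, 18.0], [613.7, -300.2, 18.0], [467.9, -304.9, 18.0], [471.9, -326.4, 18.0], [466.2, -316.3, 18.0]]
[ 611.72341532 -289.6210534 ] 10.397629807650969 147.96595014923162 ctr [ 539. -303.   18.]
board line/end [[606.9, -142.9, 18.0], [517.9, -131.4, 18.0], [607.2, -187.6, 18.0], [509.0, -170.4, 18.0]]
```

```bash
python3 -m creep '0 .05 .5 0 -.2;0 0 .5 0 -.2;0 0 .49 0 -.2;0 0 0 0 -.2;0 0 0 0 .6;0 0 0 0 1;0 0 0 0 1;0 0 0 0 1' 20 && python3 -m creep '0 0 0 0 1;0 0 -.5 0 1;0 0 -.7 0 1;0 0 0 0 1'
python3 - <<'E'
from h import *
go(577.9,-31.4,105,-8.2)
E
```

```text
t: 6.62
tcp_pos: [540.2, -302.7, 33.6]
eef_rot: [[0.984, 0.18, 0.001], [0.18, -0.984, -0.0], [0.001, 0.001, -1.0]]
force: [-0.6, 0.8, 3.7]
width: 0.23
finger_force: 20.0
t: 7.12
tcp_pos: [541.2, -303.3, 108.3]
eef_rot: [[0.984, 0.18, 0.005], [0.18, -0.984, -0.003], [0.004, 0.004, -1.0]]
force: [-0.4, -0.4, -0.0]
width: 0.232
finger_force: 20.0
t 7.12 at [ 541.2 -303.3  108.3] yaw -79.6 F [-0.4 -0.4 -0. ] w 0.232 ff 20.0 j6 0.82
 turn -8.93  now-frame [ 1.418 -4.348  0.044]  turned-frame [ 4.573 -0.041  0.054]
```

```bash
python3 -m creep '.285 -.874 0 0 1;.285 -.874 0 0 1;.285 -.874 0 0 1;.285 -.874 0 0 1;.285 -.874 0 0 1;0 0 0 -1 1;0 0 0 -1 1;0 0 0 -1 1' >/dev/null && python3 -m creep '0 0 0 -1 1;0 0 0 -1 1;0 0 0 -1 1;0 0 0 -1 1;0 0 0 -1 1;0 0 0 -.93 1;0 0 0 0 1;0 0 0 0 1' >/dev/null
python3 - <<'E'
from h import *
c=snap('wrist','w3'); go(578.1,-30,47,-8.2)
E
```

```text
t 9.18 at [576.8 -29.3 104.7] yaw -8.3 F [-0.   0.5 -1.1] w 0.231 ff 20.0 j6 0.03
 turn -0.02  now-frame [-0.009  0.025  0.961]  turned-frame [-0.009  0.024  0.961]
```

View pics/w3.png

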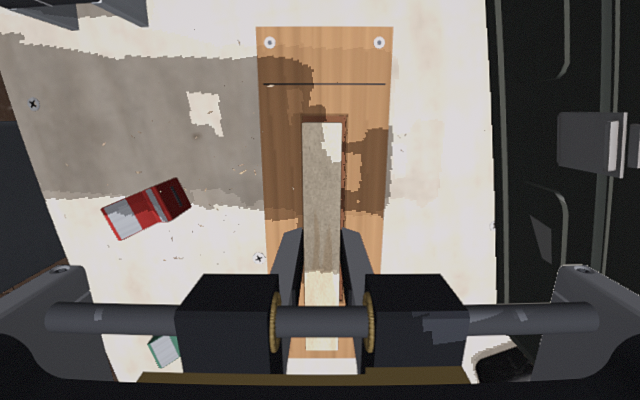

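The strip (303–342) is held over the groove, whose far end is at v≈115, u≈302–347. The board's far corners are (256,27) and (392,27).

Run:
```python
from h import *
c=load('w3'); W=ray(c,[(256,27),(392,27),(264,84),(386,84),(302,114.5),(347,114)],18); print(W.round(1).tolist())
u=np.radians(81.8); Y=np.array([np.cos(u),np.sin(u)]);X=np.array([np.sin(u),-np.cos(u)])
for w in W: print(((w[:2]-[577.9,-31.4])@np.c_[X,Y]).round(1))
S=ray(c,[(303,123),(342,123),(305,280),(339.5,280)],90.)
for w in S: print('strip',((w[:2]-[577.9,-31.4])@np.c_[X,Y]).round(1))
```

```text
[[549.9, 117.4, 18.0], [647.5, 103.1, 18.0], [548.3, 77.7, 18.0], [639.2, 64.4, 18.0], [573.1, 51.5, 18.0], [607.3, 46.8, 18.0]]
[-49.  143.3]
[ 49.7 143.1]
[-44.8 103.8]
[ 47.  103.6]
[-16.6  81.3]
[18.  81.6]
strip [-11.7  75.9]
strip [ 9.5 75.9]
strip [-12.2 -19. ]
strip [  9.3 -19. ]
```

```bash
python3 -m creep '-.02 .025 .4 0 1;0 0 .4 0 1;0 0 .15 0 1;0 0 0 0 1;0 0 0 0 1;0 0 0 0 0;0 0 0 0 0;0 0 0 0 0' && python3 -m creep '0 0 -.5 0 0;0 0 -.7 0 0;0 0 0 0 -1;0 0 0 0 -1'
python3 - <<'E'
from h import *
c=snap('wrist','w4'); go(433.6,-1.9,120,12.1); go(433.6,-1.9,33,12.1)
hsv=cv2.cvtColor(c['pixels'],cv2.COLOR_RGB2HSV);
E
```

```text
t: 10.18
tcp_pos: [578.3, -30.7, 48.2]
eef_rot: [[0.142, 0.99, 0.0], [0.99, -0.142, -0.0], [-0.0, 0.0, -1.0]]
force: [0.1, -0.1, -0.1]
width: 0.486
finger_force: 0.0
t: 10.68
tcp_pos: [577.9, -30.7, 119.5]
eef_rot: [[0.142, 0.99, -0.001], [0.99, -0.142, 0.0], [-0.0, -0.001, -1.0]]
force: [-0.5, -0.6, -0.3]
width: 0.677
finger_force: 0.0
t 10.72 at [577.7 -30.6 119. ] yaw -8.2 F [ 0.2 -0.6 -0.2] w 0.721 ff 0.0 j6 0.03
 turn -2.54  now-frame [ 0.132 -2.446 -0.013]  turned-frame [ 0.971 -2.248 -0.016]
t 10.72 at [577.7 -30.6 119. ] yaw -8.2 F [ 0.2 -0.6 -0.2] w 0.721 ff 0.0 j6 0.03
 turn -2.54  now-frame [ 0.132 -2.443  1.437]  turned-frame [ 0.971 -2.248  1.434]
```

View pics/w4.png

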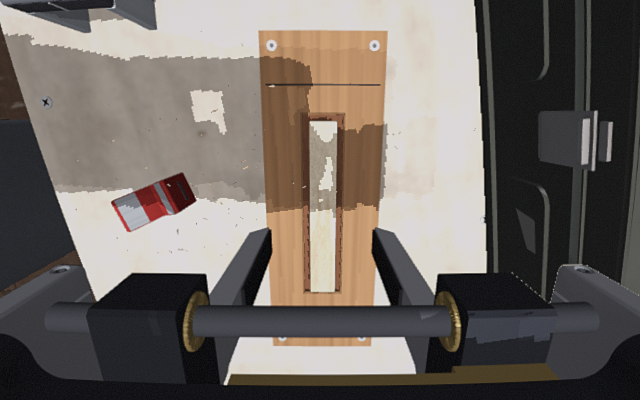

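The strip lies in the groove (u 308–338, v 120–292) with a gap all round. Next is the red block.

```bash
python3 -m creep '.044 -.815 0 0 -1;.044 -.815 0 0 -1;.044 -.816 0 0 -1;0 0 0 -1 -1;0 0 0 -1 -1;0 0 0 -.54 -1;0 0 0 0 -1;0 0 0 0 -1' >/dev/null
python3 - <<'E'
from h import *
c=snap('wrist','w5'); go(433.6,-1.9,33,12.1)
im=c['pixels'];hsv=cv2.cvtColor(im,cv2.COLOR_RGB2HSV);H,S,V=[hsv[...,i].astype(int) for i in range(3)]
m=(((H<8)|(H>170))&(S>120)).astype(np.uint8); k,_=cv2.findContours(m,0,1)
for q in k:
    if cv2.contourArea(q)>20: print(q[:,0].min(0),q[:,0].max(0),cv2.contourArea(q))
cv2.imwrite('pics/w5c.png',cv2.resize(im[180:400,200:440,::-1],None,fx=2.5,fy=2.5))
E
```

```text
t 11.78 at [433.9  -1.9 119.7] yaw 12.0 F [ 0.6 -0.4 -0.5] w 0.997 ff 0.0 j6 -0.30
 turn -0.01  now-frame [ 0.002 -0.004  1.445]  turned-frame [ 0.002 -0.005  1.445]
[290 189] [351 232] 1243.5
```

View pics/w5c.png

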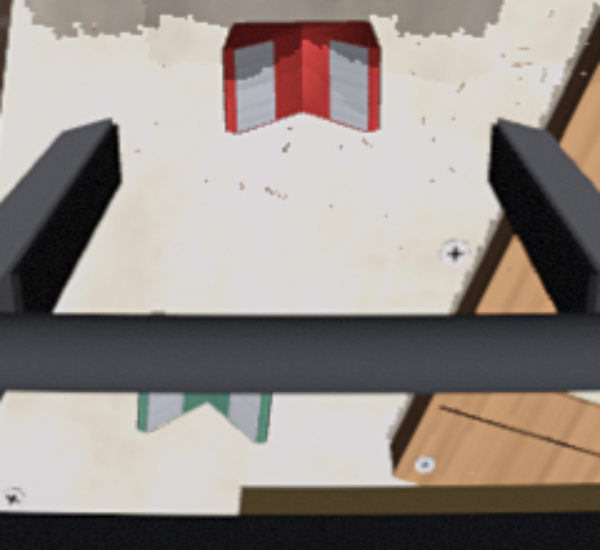

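The red block sits centred and square between the fingers; its near top edge is at about v=232, u=294–351.

```bash
python3 - <<'E'
from h import *
c=load('w5'); W=ray(c,[(294,232.8),(351.5,232),(291,199.5),(352,199)],38); print(W.round(1).tolist(),W.mean(0))
d=W[1]-W[0];print(np.degrees(np.arctan2(d[1],d[0])),np.hypot(*d[:2]))
E
python3 -m creep '0 0 .5 0 -1;0 0 .5 0 -1;0 0 .445 0 -1;0 0 0 0 1;0 0 0 0 1;0 0 0 0 1;0 0 0 0 1;0 0 0 0 1' 25
python3 - <<'E'
from h import *
go(433.6,-1.9,33,12.1)
E
```

```text
[[414.7, -21.9, 38.0], [461.3, -11.3, 38.0], [407.1, 5.8, 38.0], [455.1, 16.4, 38.0]] [434.55544979  -2.73334725  38.        ]
12.860924261244222 47.80292579635549
t: 12.78
tcp_pos: [434.1, -1.9, 33.8]
eef_rot: [[-0.21, 0.978, 0.0], [0.978, 0.21, -0.0], [-0.0, 0.0, -1.0]]
force: [-2.2, -0.5, 6.6]
width: 0.553
finger_force: 25.0
t 12.78 at [434.1  -1.9  33.8] yaw 12.1 F [-2.2 -0.5  6.6] w 0.553 ff 25.0 j6 -0.30
 turn 0.00  now-frame [ 0.002 -0.008  0.013]  turned-frame [ 0.002 -0.008  0.013]
```

```bash
python3 -m creep '0 0 -.6 0 1;0 0 -.6 0 1;0 0 0 1 1;0 0 0 1 1;0 0 0 .54 1;0 0 0 0 1' >/dev/null
python3 - <<'E'
from h import *
go(563.1,-135.9,105,-8.2)
E
```

```text
t 13.53 at [433.8  -1.9 105.1] yaw -8.2 F [-0.2 -0.8 -4.8] w 0.554 ff 25.0 j6 0.05
 turn 0.01  now-frame [-1.905e+00  2.450e+00  1.000e-03]  turned-frame [-1.903e+00  2.451e+00  2.000e-03]
```

```bash
python3 -m creep '-.476 .6125 0 0 1;-.476 .6125 0 0 1;-.476 .6125 0 0 1;-.476 .6125 0 0 1;0 0 .4 0 1;0 0 0 0 1;0 0 0 0 1' >/dev/null
python3 - <<'E'
from h import *
c=snap('wrist','w6'); go(563.1,-135.9,53,-8.2)
cv2.imwrite('pics/w6c.png',cv2.resize(c['pixels'][100:400,200:440,::-1],None,fx=2,fy=2))
E
```

```text
t 14.45 at [ 563.5 -135.7   82.3] yaw -8.1 F [-0.7  0.5 -4.3] w 0.552 ff 25.0 j6 -0.16
 turn 0.01  now-frame [-0.004 -0.007  0.488]  turned-frame [-0.005 -0.006  0.488]
```

View pics/w6c.png

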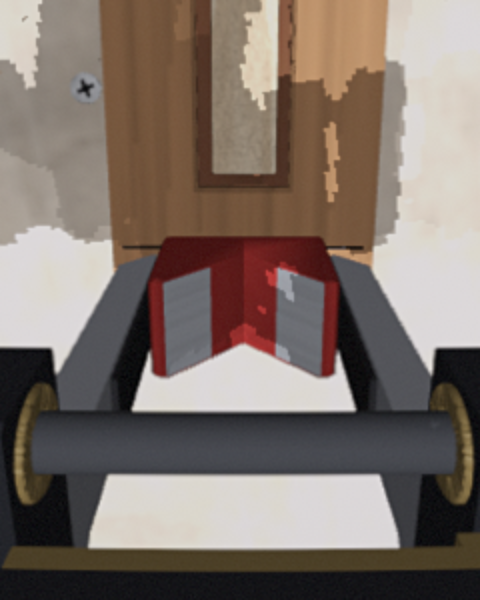

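The red block is held just over the right cross line, which is visible at v≈223, u=262–382, and it is centred between the board's edges.

```bash
cat >> h.py <<'E'
BC=np.array([578.1,-32.0]); _u=np.radians(81.8)
BY=np.array([np.cos(_u),np.sin(_u)]);BX=np.array([np.sin(_u),-np.cos(_u)])
def bf(W): return ((np.atleast_2d(W)[:,:2]-BC)@np.c_[BX,BY]).round(1).tolist()
E
python3 - <<'E'
from h import *
c=load('w6'); print(bf(ray(c,[(281.5,218.5),(362.5,218.5),(276.5,288),(367.5,288)],86.5)),'line,groove,edges',bf(ray(c,[(262,223.5),(381.5,223.5),(297,193.5),(345,193.5),(252.5,150),(391,150)],18)))
E
```

```text
[[-21.1, -78.8], [21.1, -78.8], [-25.3, -119.7], [25.5, -119.7]] line,groove,edges [[-45.6, -105.9], [45.7, -105.9], [-18.4, -82.3], [17.2, -82.3], [-49.7, -50.2], [49.6, -50.1]]
```

Run:
```python
from h import *
c=load('w6'); print(bf(ray(c,[(275,241),(369,241),(276.5,288),(367.5,288)],86.5)),bf(ray(c,[(281.5,218.5),(362.5,218.5)],48.5)), bf(bot.read_state()['tcp_pos'][None]))
```

```text
[[-25.0, -91.5], [25.0, -91.4], [-25.3, -119.7], [25.5, -119.7]] [[-26.3, -91.6], [26.6, -91.6]] [[0.3, -104.7]]
```

```bash
python3 -m creep '-.005 0 .3 0 1;0 0 .2 0 1;0 0 0 0 1;0 0 0 0 1;0 0 0 0 -1;0 0 0 0 -1;0 0 0 0 -1;0 0 0 0 -1' && python3 -m creep '0 0 -.5 0 -1;0 0 -.6 0 -1;0 0 0 -1 -1;0 0 0 -.64 -1;0 0 0 0 -1' >/dev/null
python3 - <<'E'
from h import *
go(423.6,-139.1,120,5)
E
```

```text
t: 15.45
tcp_pos: [563.4, -136.3, 51.5]
eef_rot: [[0.142, 0.99, 0.0], [0.99, -0.142, -0.0], [-0.0, 0.0, -1.0]]
force: [0.5, 0.1, -0.1]
width: 0.944
finger_force: 0.0
t 16.07 at [ 563.3 -136.2  117.4] yaw 4.9 F [ 0.   0.7 -0.1] w 0.999 ff 0.0 j6 -0.39
 turn -0.01  now-frame [ 0.151 -2.323 -0.043]  turned-frame [ 0.155 -2.323 -0.043]
```

```bash
python3 -m creep '.05 -.774 0 0 -1;.05 -.774 0 0 -1;.05 -.774 0 0 -1;0 0 .5 0 -1;0 0 .5 0 -1;0 0 .4 0 -1;0 0 0 0 -1;0 0 0 0 -1' && python3 -m creep '0 0 0 0 1;0 0 0 0 1;0 0 0 0 1;0 0 0 0 1;0 0 0 0 1' 25 && python3 -m creep '0 0 -.6 0 1;0 0 -.6 0 1;0 0 0 1 1;0 0 0 .64 1;0 0 0 0 1' >/dev/null
python3 - <<'E'
from h import *
t=BC+BY*104.2; print(t); go(t[0],t[1],105,-8.2)
E
```

```text
t: 17.08
tcp_pos: [424.1, -139.4, 34.2]
eef_rot: [[-0.085, 0.996, 0.001], [0.996, 0.085, -0.0], [-0.0, 0.001, -1.0]]
force: [-0.2, 0.2, 0.2]
width: 0.998
finger_force: 0.0
t: 17.7
tcp_pos: [423.7, -139.3, 33.4]
eef_rot: [[-0.086, 0.996, -0.0], [0.996, 0.086, 0.0], [0.0, -0.0, -1.0]]
force: [0.3, 0.4, 1.5]
width: 0.551
finger_force: 25.0
[592.96193489  71.13468326]
t 18.32 at [ 423.5 -139.2  105.1] yaw -8.2 F [ 0.2  0.1 -2.8] w 0.551 ff 25.0 j6 -0.26
 turn 0.01  now-frame [3.870e+00 2.299e+00 2.000e-03]  turned-frame [3.872e+00 2.296e+00 2.000e-03]
```

```bash
python3 -m creep '.774 .46 0 0 1;.774 .46 0 0 1;.774 .46 0 0 1;.774 .46 0 0 1;.774 .46 0 0 1;0 0 .4 0 1;0 0 0 0 1;0 0 0 0 1' >/dev/null
python3 - <<'E'
from h import *
c=snap('wrist','w7'); t=BC+BY*104.2; go(t[0],t[1],52,-8.2)
cv2.imwrite('pics/w7c.png',cv2.resize(c['pixels'][100:400,200:440,::-1],None,fx=2,fy=2))
E
```

```text
t 19.38 at [593.6  70.4  82.3] yaw -8.2 F [ 0.3  0.3 -3. ] w 0.555 ff 25.0 j6 0.20
 turn 0.00  now-frame [ 0.01  -0.012  0.505]  turned-frame [ 0.01  -0.012  0.505]
```

View pics/w7c.png

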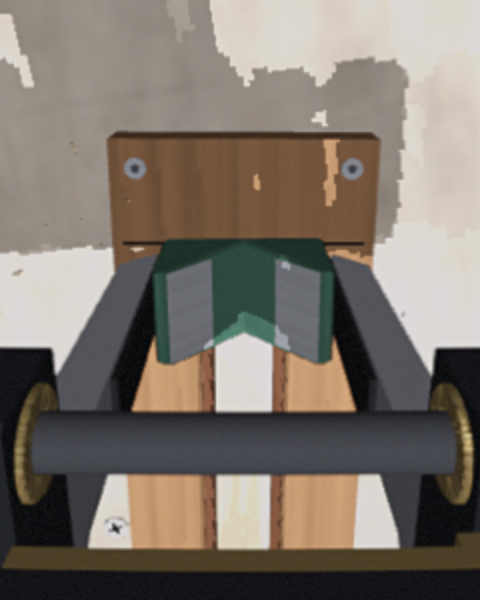

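The green block is held over the left cross line, which is at v≈221, u=262–382.

Run:
```python
from h import *
c=load('w7'); print(bf(ray(c,[(277,236.5),(366,236),(280,281),(364,281)],78.4)),bf(ray(c,[(282.5,220),(362,220)],48.9)),'line',bf(ray(c,[(262,221.3),(381.5,221.3)],18)),'end',bf(ray(c,[(254.5,169),(389,168.5)],18)),bf(bot.read_state()['tcp_pos'][None]))
```

```text
[[-24.7, 116.2], [24.9, 116.5], [-24.1, 88.3], [24.9, 88.3]] [[-25.3, 115.8], [26.6, 115.8]] line [[-45.2, 104.2], [45.9, 104.2]] end [[-48.6, 144.4], [49.3, 144.8]] [[0.7, 103.6]]
```

```bash
python3 -m creep '.037 0 .3 0 1;0 0 .205 0 1;0 0 0 0 1;0 0 0 0 1;0 0 0 0 -1;0 0 0 0 -1;0 0 0 0 -1;0 0 0 0 -1' && python3 -m creep '0 0 -.8 0 -1;0 0 -.9 0 -1;0 0 0 -1 -.5;0 0 0 -1 -.5;0 0 0 -1 -.5;0 0 0 -1 -.5;0 0 0 -1 -.5;0 0 0 -1 -.5' >/dev/null && python3 -m creep '0 0 0 -1 -.5;0 0 0 -1 -.5;0 0 0 -1 -.5;0 0 0 -1 -.5;0 0 0 -1 -.5;0 0 0 -1 -.5;0 0 0 0 -.5' >/dev/null
python3 - <<'E'
from h import *
go(496,312.5,150,88)
c=load('w1'); print('purple',ray(c,[(530,210),(537,208),(618,232),(604,267)],74).round(0).tolist(),'turq',ray(c,[(395,255),(467,250)],74).round(0).tolist())
E
```

```text
t: 20.38
tcp_pos: [593.7, 73.1, 51.1]
eef_rot: [[0.142, 0.99, 0.0], [0.99, -0.142, 0.0], [0.0, 0.0, -1.0]]
force: [0.4, 0.1, -0.2]
width: 0.939
finger_force: 0.0
t 22.25 at [593.6  73.1 153.1] yaw 87.8 F [-0.   0.7  0.2] w 0.749 ff 0.0 j6 -1.47
 turn -0.03  now-frame [1.782 3.924 0.051]  turned-frame [1.766 3.931 0.051]
purple [[494.0, 313.0, 74.0], [491.0, 321.0, 74.0], [519.0, 433.0, 74.0], [566.0, 428.0, 74.0]] turq [[553.0, 159.0, 74.0], [545.0, 245.0, 74.0]]
```

```bash
python3 -m creep '.397 .784 0 0 -.2;.397 .784 0 0 -.2;.397 .784 0 0 -.2;.397 .784 0 0 -.2;.397 .784 0 0 -.2;0 0 0 0 -.2;0 0 0 0 -.2' >/dev/null
python3 - <<'E'
from h import *
c=snap('wrist','w8'); go(484,312.9,32,88)
cv2.imwrite('pics/w8s.png',c['pixels'][:,:,::-1])
im=c['pixels'];hsv=cv2.cvtColor(im,cv2.COLOR_RGB2HSV);H,S,V=[hsv[...,i].astype(int) for i in range(3)]
wood=(H>5)&(H<22)&(S>90); tape=(H>105)&(H<125)&(S>120)
for v in range(80,290,20):
    u=np.where((wood|tape)[v,270:370])[0]+270
    if len(u)>8: W=ray(c,[(u.min()-.5,v),(u.max()+.5,v)],18); print(v,u.min(),u.max(),W[:,:2].round(1).tolist(),W[:,:2].mean(0).round(1))
k,_=cv2.findContours(tape[:,250:390].astype(np.uint8),0,1); k=max(k,key=cv2.contourArea)[:,0]+[250,0]
print('tape',k.min(0),k.max(0),ray(c,[(k[:,0].mean(),k[:,1].min()),(k[:,0].mean(),k[:,1].max())],34).round(1).tolist())
E
```

```text
t 23.18 at [484.1 311.8 153. ] yaw 87.7 F [0.9 0.1 0.1] w 0.601 ff 0.0 j6 -1.02
 turn -0.04  now-frame [2.000e-03 1.800e-02 2.017e+00]  turned-frame [2.000e-03 1.800e-02 2.017e+00]
100 301 337 [[391.3, 298.0], [392.6, 331.7]] [392.  314.8]
120 301 337 [[409.0, 297.0], [410.4, 331.2]] [409.7 314.1]
140 301 337 [[427.3, 295.9], [428.7, 330.7]] [428.  313.3]
160 302 337 [[446.2, 295.8], [447.6, 330.2]] [446.9 313. ]
180 302 337 [[465.7, 294.7], [467.1, 329.7]] [466.4 312.2]
200 303 337 [[485.9, 294.5], [487.3, 329.2]] [486.6 311.8]
220 303 337 [[506.7, 293.4], [508.2, 328.6]] [507.4 311. ]
240 304 336 [[528.4, 293.1], [529.8, 327.0]] [529.1 310.1]
260 305 336 [[551.0, 292.9], [552.4, 326.4]] [551.7 309.7]
280 310 332 [[574.8, 296.9], [575.8, 321.5]] [575.3 309.2]
tape [303 222] [337 244] [[503.9, 311.2, 34.0], [526.6, 310.3, 34.0]]
```

View pics/w8s.png

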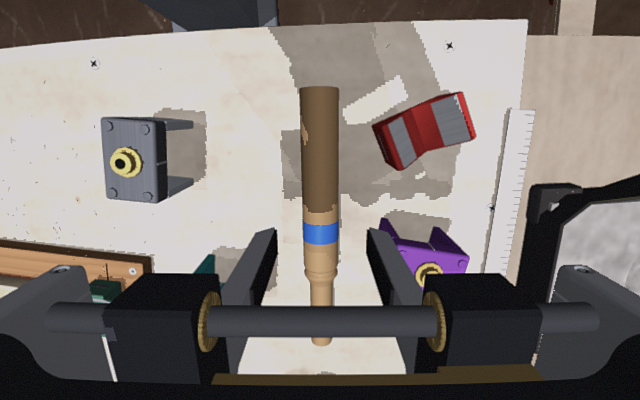

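The leg is upright in the view at u=301–337 with its tape at v=222–244. The purple guide's nearest corner is at (380,220), close to the right finger, so I'll go down with a narrower opening.

```bash
python3 - <<'E'
from h import *
c=load('w8'); print(ray(c,[(379,222),(379,222),(388,268),(468,252),(430,272)],[74,54,74,74,85]).round(1).tolist())
E
python3 -m creep '0 .005 .5 -.05 0;0 0 .5 0 0;0 0 .4 0 0;0 0 0 0 0'
```

```text
[[491.8, 360.0, 74.0], [499.1, 363.8, 54.0], [533.8, 368.2, 74.0], [522.1, 436.3, 74.0], [533.2, 400.5, 85.0]]
t: 23.68
tcp_pos: [483.6, 311.5, 67.7]
eef_rot: [[-0.999, 0.034, -0.003], [0.034, 0.999, -0.002], [0.003, -0.002, -1.0]]
force: [0.0, 0.0, 0.5]
width: 0.498
finger_force: 0.0
```

```bash
python3 -m creep '0 0 .3 0 0;0 0 .295 0 0;0 0 0 0 0;0 0 0 0 1;0 0 0 0 1;0 0 0 0 1;0 0 0 0 1' 35 && python3 -m creep '0 0 -.5 0 1;0 0 -.8 0 1;0 0 -.8 0 1;0 0 0 0 1;0 0 0 0 1'
python3 - <<'E'
from h import *
go(590,0,150,-8.2)
c=snap('wrist','w9')
im=c['pixels'];hsv=cv2.cvtColor(im,cv2.COLOR_RGB2HSV);H,S,V=[hsv[...,i].astype(int) for i in range(3)]
tape=(H>105)&(H<125)&(S>120)
k,_=cv2.findContours(tape[:,250:390].astype(np.uint8),0,1); k=max(k,key=cv2.contourArea)[:,0]+[250,0]
s=bot.read_state(); zc=s['tcp_pos'][2]-14
W=ray(c,[(k[:,0].mean(),k[:,1].min()-.5),(k[:,0].mean(),k[:,1].max()+.5)],zc+16)
print('tape in tool',((W-s['tcp_pos'])@np.array(s['eef_rot'])).round(1).tolist())
E
```

```text
t: 24.55
tcp_pos: [483.9, 313.2, 33.8]
eef_rot: [[-1.0, 0.031, 0.001], [0.031, 1.0, 0.0], [-0.001, 0.0, -1.0]]
force: [0.6, -0.1, 3.3]
width: 0.375
finger_force: 35.0
t: 25.18
tcp_pos: [483.2, 312.7, 158.2]
eef_rot: [[-1.0, 0.031, -0.001], [0.031, 1.0, -0.001], [0.001, -0.001, -1.0]]
force: [0.0, -0.8, -2.6]
width: 0.374
finger_force: 35.0
t 25.18 at [483.2 312.7 158.2] yaw 88.2 F [ 0.  -0.8 -2.6] w 0.374 ff 35.0 j6 -1.03
 turn 12.05  now-frame [-1.942 -5.154  0.138]  turned-frame [-4.905  2.506  0.137]
tape in tool [[-16.0, 0.9, -2.0], [-29.8, 0.9, -2.1]]
```

Run:
```python
from h import *
c=load('w9'); hsv=cv2.cvtColor(c['pixels'],cv2.COLOR_RGB2HSV)
for v in range(180,312,4): print(v,hsv[v,320],hsv[v,310],end=' | ')
for v in (150,180,290):
    m=cv2.inRange(hsv[v:v+1,260:380],(5,70,40),(24,255,255))[0]; u=np.where(m)[0]+260; print(v,u.min() if len(u) else 0,u.max() if len(u) else 0)
```

```text
180 [ 16 107 121] [ 16 106 111] | 184 [ 16 107 119] [ 16 108 109] | 188 [ 16 101 121] [ 16 107 110] | 192 [ 16 107 119] [ 15 106 111] | 196 [ 16 108 118] [ 15 107 110] | 200 [ 15 104 120] [ 15 107 110] | 204 [ 16 109 117] [ 16 108 109] | 208 [ 17 107 119] [ 15 104 113] | 212 [ 16 108 118] [ 15 106 111] | 216 [ 16 104 120] [ 15 105 112] | 220 [ 15 105 119] [ 16 107 110] | 224 [ 16 106 120] [ 15 108 109] | 228 [ 15 104 120] [ 16 107 110] | 232 [ 15 109 119] [ 15 104 110] | 236 [ 16 107 119] [ 16 109 108] | 240 [ 16 105 119] [ 15 109 108] | 244 [ 16 108 118] [ 15 104 110] | 248 [ 16 105 119] [ 15 107 110] | 252 [ 16 107 117] [ 16 110 109] | 256 [ 16 111 117] [ 15 107 110] | 260 [ 16 109 117] [ 15 110 107] | 264 [ 16 104 118] [ 15 109 110] | 268 [ 16 106 118] [ 16 108 109] | 272 [ 15 106 118] [ 15 110 109] | 276 [ 16 107 119] [ 15 105 109] | 280 [ 16 106 118] [ 16 104 110] | 284 [ 15 109 119] [ 15 106 111] | 288 [ 16 106 118] [ 15 104 110] | 292 [ 16 103 158] [ 15 110 111] | 296 [122  71 182] [111 189 136] | 300 [108 170 210] [109 178 209] | 304 [108 169 217] [109 177 216] | 308 [135  13  39] [130  20  39] | 150 290 353
180 291 352
290 300 343
```

View pics/w9.png

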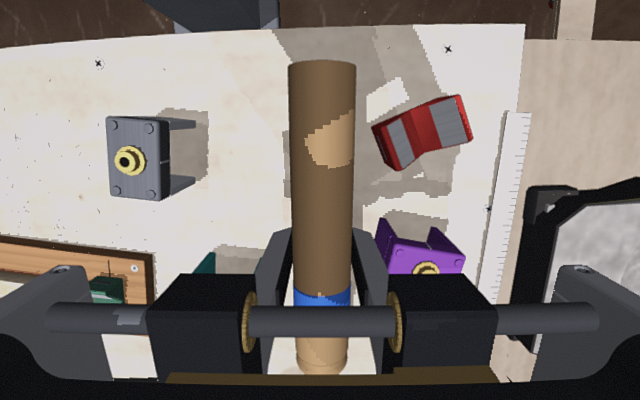

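The leg hangs nearly level in the jaws. Its thick end is at v≈62, the tape starts at v≈292, and the rod hides the rest of the tape.

Run:
```python
from h import *
c=load('w9'); s=bot.read_state(); R=np.array(s['eef_rot']);p=np.array(s['tcp_pos'])
for z in (-4,2,8,12):
  W=ray(c,[(322,62),(321,293)],p[2]+z); print(z,((W-p)@R).round(1).tolist())
# widths -> depth of axis
for v,a,b in((70,288.5,355.5),(200,291,353),(250,293,351.5)):
  W=ray(c,[(a,v),(b,v)],p[2]-15.8); print(v,np.linalg.norm(W[1]-W[0]).round(1),((W.mean(0)-p)@R).round(1))
```

```text
-4 [[102.5, 1.2, 4.2], [-24.7, 0.7, 3.9]]
2 [[101.5, 1.2, -1.8], [-20.8, 0.7, -2.0]]
8 [[100.5, 1.2, -7.8], [-17.0, 0.7, -8.0]]
12 [[99.9, 1.2, -11.8], [-14.5, 0.7, -12.0]]
70 35.3 [100.5   1.3  16. ]
200 36.2 [29.5  1.3 15.9]
250 35.8 [-2.2  1.5 15.8]
```

```bash
python3 -m creep '0 0 0 1 1;0 0 0 1 1;0 0 0 1 1;0 0 0 1 1;0 0 0 1 1;0 0 0 1 1;0 0 0 1 1;0 0 0 1 1' >/dev/null && python3 -m creep '0 0 0 1 1;0 0 0 1 1;0 0 0 1 1;0 0 0 1.0 1;0 0 0 .05 1;0 0 0 0 1' >/dev/null
python3 - <<'E'
from h import *
go(583,-1.5,100,-8.2)
E
```

```text
t 26.98 at [483.4 312.8 158.5] yaw -8.0 F [-0.1 -0.2 -2.3] w 0.374 ff 35.0 j6 0.65
 turn 0.02  now-frame [-4.955  2.375  0.977]  turned-frame [-4.949  2.39   0.975]
```

```bash
python3 -m creep '-.707 .341 0 .01 1;-.707 .341 0 .01 1;-.707 .341 0 0 1;-.707 .341 0 0 1;-.707 .341 0 0 1;-.707 .341 0 0 1;-.707 .341 0 0 1;0 0 0 0 1' >/dev/null && python3 -m creep '0 0 .5 0 1;0 0 .47 0 1;0 0 0 0 1;0 0 0 0 1' >/dev/null
python3 - <<'E'
from h import *
go(583,-1.5,67.3,-8.2); c=snap('wrist','w10'); c2=snap('scene','s10')
s=bot.read_state(); z=s['tcp_pos'][2]
hsv=cv2.cvtColor(c['pixels'],cv2.COLOR_RGB2HSV)
t=cv2.inRange(hsv[:,250:390],(105,100,60),(125,255,255)); v=np.where(t.any(1))[0]; print('tape rows',v.min(),v.max())
cv2.imwrite('pics/w10m.png',np.vstack([c['pixels'][:340,60:580,::-1],cv2.resize(c2['pixels'][150:270,250:450,::-1],None,fx=2.6,fy=2.15)]))
E
```

```text
t 28.48 at [582.8  -1.1 102.2] yaw -8.3 F [ 0.2  0.1 -1.7] w 0.378 ff 35.0 j6 0.08
 turn -0.01  now-frame [-0.006  0.003  0.582]  turned-frame [-0.006  0.004  0.582]
tape rows 285 306
```

View pics/w10m.png

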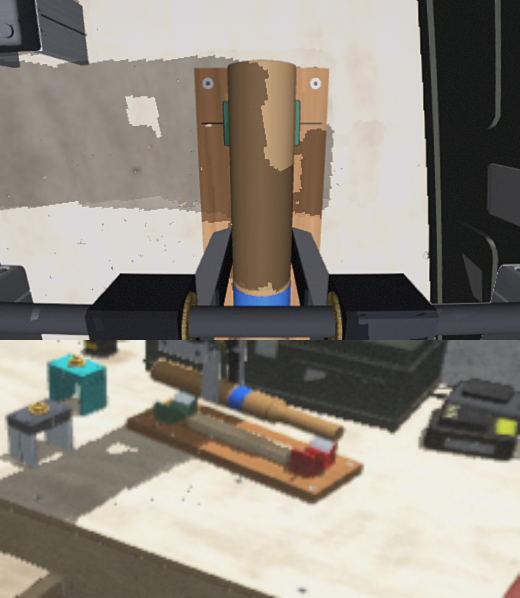

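The leg lies over both blocks: in the wrist part it covers the green block centred at its line (v≈123), and in the scene part it sits above the red and green blocks with the strip between. I'm lowering it.

```bash
python3 -m creep '-.005 0 .25 0 1;0 0 .15 0 1;0 0 .1 0 1;0 0 .05 0 1;0 0 .03 0 1;0 0 0 0 1;0 0 0 0 1'
python3 - <<'E'
from h import *
go(583,-1.5,66.8,-8.2)
E
```

```text
t: 29.45
tcp_pos: [582.7, -1.9, 67.2]
eef_rot: [[0.145, 0.989, 0.001], [0.989, -0.145, -0.0], [-0.0, 0.001, -1.0]]
force: [-2.4, -0.4, 5.9]
width: 0.375
finger_force: 35.0
t 29.45 at [582.7  -1.9  67.2] yaw -8.3 F [-2.4 -0.4  5.9] w 0.375 ff 35.0 j6 0.08
 turn -0.02  now-frame [0.007 0.005 0.007]  turned-frame [0.007 0.005 0.007]
```

```bash
python3 -m creep '0 0 -.005 0 0;0 0 0 0 0;0 0 0 0 0;0 0 0 0 0;0 0 -.3 0 0;0 0 -.5 0 0;0 0 -.8 0 0;0 0 -.5 0 0' && python3 -m creep '0 0 0 0 0;0 0 0 0 0' >/dev/null
python3 - <<'E'
from h import *
c=snap('wrist','w11'); s=bot.read_state()
go(434,163.5,160,82)
im=c['pixels'];hsv=cv2.cvtColor(im,cv2.COLOR_RGB2HSV);H,S,V=[hsv[...,i].astype(int) for i in range(3)]
wood=((H>5)&(H<22)&(S>90)); tape=(H>105)&(H<125)&(S>100)
t=np.where(tape[:,250:390].any(1))[0]; print('tape rows',t.min(),t.max(), 'cam',(-np.array(c['R']).T@c['t']).round(1))
k,_=cv2.findContours(tape[:,250:390].astype(np.uint8),0,1); k=max(k,key=cv2.contourArea)[:,0]+[250,0]; print('tape u',k.min(0),k.max(0))
r=cv2.minAreaRect(ray(c,k,63)[:,:2].astype(np.float32)); print('tape bf',bf([r[0]]),r[1],r[2])
# green bits and thick end
g=cv2.inRange(hsv,(65,60,30),(100,255,255)); n,l,st,ce=cv2.connectedComponentsWithStats(g)
for i in range(1,n):
    if st[i,4]>25: print('green',st[i],bf(ray(c,[ce[i]],45)))
E
```

```text
t: 30.45
tcp_pos: [582.8, -1.8, 196.4]
eef_rot: [[0.145, 0.989, 0.003], [0.989, -0.145, -0.0], [0.0, 0.003, -1.0]]
force: [0.8, -0.4, -0.4]
width: 0.497
finger_force: 0.0
t 30.75 at [581.9  -1.8 191.8] yaw -8.3 F [0.3 0.3 0.3] w 0.499 ff 0.0 j6 0.08
 turn -11.29  now-frame [ 2.368 -2.839  0.535]  turned-frame [2.825 2.385 0.53 ]
tape rows 219 397 cam [592.7  73.7 346.6]
tape u [305 219] [339 241]
tape bf [[-0.2, -1.1]] (23.242673873901367, 34.082618713378906) 80.81629943847656
green [255   0  49  16 714] [[-36.8, 204.4]]
green [345 105   5  31 118] [[23.7, 104.9]]
green [296 106   4  31 113] [[-23.8, 104.4]]
```

```bash
python3 -m creep '.474 -.568 0 0 -.4;.474 -.568 0 0 -.4;.474 -.568 0 0 -.4;.474 -.568 0 0 -.4;.474 -.568 0 0 -.4;0 0 .25 -1 -.4;0 0 .25 -1 -.4;0 0 0 -1 -.4' >/dev/null && python3 -m creep '0 0 0 -1 -.4;0 0 0 -1 -.4;0 0 0 -1 -.4;0 0 0 -1 -.4;0 0 0 -1 -.4;0 0 0 -1 -.4;0 0 0 -1 -.4;0 0 0 -1 -.4' >/dev/null && python3 -m creep '0 0 0 -.4 -.4;0 0 0 0 -.4;0 0 0 0 -.4' >/dev/null
python3 - <<'E'
from h import *
c=snap('wrist','w12'); go(434,163.5,81,83)
hsv=cv2.cvtColor(c['pixels'],cv2.COLOR_RGB2HSV)
g=cv2.inRange(hsv,(18,100,70),(32,255,255)); g[280:]=0; n,l,st,ce=cv2.connectedComponentsWithStats(g)
for i in range(1,n):
    if st[i,4]>60: print('bush',st[i],ce[i].round(1),ray(c,[ce[i]],82).round(1))
b=ray(load('w8'),[(127,161)],82); print('w8 bush',b.round(1))
m=cv2.inRange(hsv,(90,0,40),(140,90,110)); m[300:]=0; m[:,:250]=0; m[:,400:]=0
n,l,st,ce=cv2.connectedComponentsWithStats(m)
for i in range(1,n):
    if st[i,4]>150: print('grey',st[i])
for v in range(130,260,14): print(v,[tuple(int(a) for a in hsv[v,u]) for u in (300,320,345)])
E
```

```text
t 33.17 at [434.3 163.5 162.3] yaw 82.8 F [ 0.4 -0.1  1. ] w 0.699 ff 0.0 j6 -1.16
 turn -0.03  now-frame [ 4.000e-03 -1.000e-03  1.356e+00]  turned-frame [ 4.000e-03 -1.000e-03  1.356e+00]
bush [306 199  28  27 498] [319.6 211.5] [[431.5 163.4  82. ]]
w8 bush [[432.5 167.6  82. ]]
grey [ 250    0   66   72 2960]
grey [296 161  49  10 400]
grey [ 294  172   53   75 2014]
grey [250 228  17  37 311]
grey [377 228  23  49 519]
130 [(16, 29, 149), (15, 31, 133), (14, 28, 136)]
144 [(16, 33, 149), (15, 34, 134), (15, 34, 136)]
158 [(15, 34, 152), (17, 33, 141), (15, 29, 140)]
172 [(130, 21, 36), (120, 23, 33), (0, 13, 38)]
186 [(116, 27, 67), (120, 30, 68), (116, 29, 61)]
200 [(120, 23, 68), (19, 126, 142), (120, 32, 56)]
214 [(116, 27, 67), (120, 102, 5), (140, 13, 58)]
228 [(113, 24, 128), (114, 33, 124), (15, 31, 150)]
242 [(115, 23, 120), (113, 26, 119), (19, 20, 216)]
256 [(165, 5, 208), (173, 5, 208), (20, 15, 208)]
```

```bash
python3 -m creep '.02 0 .5 0 -.4;0 0 .5 0 -.4;0 0 .355 0 -.4;0 0 0 0 -.4;0 0 0 0 1;0 0 0 0 1;0 0 0 0 1;0 0 0 0 1' 35 && python3 -m creep '0 0 0 0 1;0 0 -.6 0 1;0 0 -.8 0 1;0 0 0 0 1;0 0 0 0 1'
python3 - <<'E'
from h import *
c=snap('wrist','w13'); s=bot.read_state(); p=np.array(s['tcp_pos']);R=np.array(s['eef_rot'])
go(578,-32.8,165,81.8)
hsv=cv2.cvtColor(c['pixels'],cv2.COLOR_RGB2HSV)
g=cv2.inRange(hsv,(18,100,70),(32,255,255)); n,l,st,ce=cv2.connectedComponentsWithStats(g)
for i in range(1,n):
    if st[i,4]>60: print('bush',st[i],ce[i].round(1),((ray(c,[ce[i]],p[2]+2)-p)@R).round(1))
E
```

```text
t: 34.17
tcp_pos: [433.6, 163.8, 82.0]
eef_rot: [[-0.992, 0.124, 0.001], [0.124, 0.992, 0.0], [-0.001, 0.0, -1.0]]
force: [-0.5, -1.5, 6.8]
width: 0.47
finger_force: 34.9
t: 34.8
tcp_pos: [432.7, 163.6, 164.4]
eef_rot: [[-0.992, 0.124, -0.001], [0.124, 0.992, -0.0], [0.001, -0.0, -1.0]]
force: [-0.2, 0.7, -3.3]
width: 0.466
finger_force: 34.8
t 34.85 at [432.6 163.6 164. ] yaw 82.9 F [-0.2 -0.1 -2.9] w 0.465 ff 34.8 j6 -1.16
 turn 0.13  now-frame [-2.812 -2.946 -0.02 ]  turned-frame [-2.866 -2.894 -0.016]
bush [ 302  236   41   39 1036] [321.9 254.4] [[ 3.5  1.2 -2. ]]
bush [224 296  10  56 277] [227.6 325.9] [[-43.3 -55.1  -2. ]]
bush [411 296   9  56 261] [415.7 325.8] [[-43.4  57.2  -2.1]]
```

Run:
```python
from h import *
s=bot.read_state();R=np.array(s['eef_rot']);p13=np.array(s['tcp_pos'])
for f,p,dz in(('w13',p13,3),('w12',np.array([434.3,163.5,162.3]),85-162.3)):
    c=load(f); hsv=cv2.cvtColor(c['pixels'],cv2.COLOR_RGB2HSV)
    g=cv2.inRange(hsv,(16,80,40),(34,255,255)); g[:,:290]=0; g[:,355:]=0; g[285:]=0
    k,h=cv2.findContours(g,cv2.RETR_CCOMP,1)
    for q,hh in zip(k,h[0]):
        if cv2.contourArea(q)>15:
            m=cv2.moments(q); ce=(m['m10']/m['m00'],m['m01']/m['m00']); x,y,w,hh2=cv2.boundingRect(q)
            print(f,'hole' if hh[3]>=0 else 'outer',cv2.contourArea(q),np.round(ce,1),(x,y,w,hh2),((ray(c,[ce],p[2]+dz)-p)@R).round(1))
```

```text
w13 outer 1199.5 [321.8 255. ] (302, 235, 41, 41) [[ 3.6  1.1 -3. ]]
w13 hole 155.0 [322.2 262. ] (315, 255, 16, 15) [[-0.6  1.3 -3. ]]
w12 outer 574.0 [319.7 211.9] (306, 198, 29, 28) [[ 3.2 -0.4 77.3]]
w12 hole 75.0 [319.6 215.4] (315, 210, 11, 11) [[ 0.2 -0.4 77.3]]
```

```bash
python3 -m creep '0 0 -.2 .13 1;-.571 -.58 0 0 1;-.571 -.58 0 0 1;-.571 -.58 0 0 1;-.571 -.58 0 0 1;-.571 -.58 0 0 1;0 0 0 0 1;0 0 0 0 1' >/dev/null
python3 - <<'E'
from h import *
go(577.5,-33,100.5,81.8); c=snap('wrist','w14'); c=snap('scene','s14')
E
```

```text
t 35.85 at [577.6 -32.6 177. ] yaw 81.8 F [-0.   0.4 -2.3] w 0.465 ff 34.8 j6 -1.55
 turn -0.00  now-frame [-1.000e-03 -8.000e-03  1.275e+00]  turned-frame [ 1.000e-03 -8.000e-03  1.275e+00]
```

```bash
python3 -m creep '0 -.008 .3 0 1;0 0 .3 0 1;0 0 .2 0 1;0 0 0 0 1' | grep -E 'tcp_pos|force' && python3 -m creep '0 0 .2 0 1;0 0 .15 0 1;0 0 .1 0 1;0 0 .02 0 1;0 0 0 0 1;0 0 0 0 1'
python3 - <<'E'
from h import *
go(577.5,-33,100.0,81.8)
E
```

```text
tcp_pos: [577.4, -33.2, 128.0]
force: [1.1, 0.3, -2.9]
finger_force: 34.8
t: 37.2
tcp_pos: [578.1, -33.4, 101.5]
eef_rot: [[-0.99, 0.142, 0.001], [0.142, 0.99, -0.0], [-0.001, 0.0, -1.0]]
force: [-0.2, 0.6, -1.9]
width: 0.466
finger_force: 34.8
t 37.20 at [578.1 -33.4 101.5] yaw 81.8 F [-0.2  0.6 -1.9] w 0.466 ff 34.8 j6 -1.55
 turn 0.00  now-frame [0.011 0.005 0.024]  turned-frame [0.011 0.005 0.024]
```

```bash
python3 -m creep '.005 0 .015 0 1;0 0 0 0 1;0 0 0 0 1' | grep -E 'tcp_pos|force'; python3 -m creep '0 0 .01 0 1;0 0 0 0 1' | grep -E 'tcp_pos|force'
```

```text
tcp_pos: [577.7, -33.3, 100.3]
force: [-1.0, -0.9, -3.3]
finger_force: 34.8
tcp_pos: [577.8, -33.4, 100.1]
force: [-3.6, -1.0, 5.4]
finger_force: 34.9
```

```bash
python3 -m creep '0 0 0 0 -.2;0 0 0 0 -.2;0 0 0 0 -.2;0 0 0 0 -.2;0 0 -.4 0 -.2;0 0 -.6 0 -.2;0 0 -.8 0 -.2;0 0 -.6 0 -.2' && python3 -m creep '0 0 -.4 0 -.2;0 0 0 0 -.2;0 0 0 0 -.2' >/dev/null
python3 - <<'E'
from h import *
c=snap('wrist','w15'); snap('top','t15'); snap('scene','s15'); go(577.5,-33,100,81.8)
hsv=cv2.cvtColor(c['pixels'],cv2.COLOR_RGB2HSV)
def cc(n,lo,hi,z,a=40,hs=hsv,cam=c):
    m=cv2.inRange(hs,lo,hi); k,h=cv2.findContours(m,cv2.RETR_CCOMP,1)
    for q,hh in zip(k,h[0]):
        if cv2.contourArea(q)>a:
            M=cv2.moments(q); ce=(M['m10']/M['m00'],M['m01']/M['m00']); print(n,'hole' if hh[3]>=0 else '',cv2.boundingRect(q),bf(ray(cam,[ce],z)))
cc('bush',(16,90,50),(34,255,255),103)
cc('tape',(105,100,60),(125,255,255),60,10)
cc('green',(65,60,30),(100,255,255),45,30)
cc('red',(172,120,40),(180,255,255),50,30);cc('red',(0,140,40),(6,255,255),50,30)
E
```

```text
t: 38.83
tcp_pos: [577.8, -33.3, 245.7]
eef_rot: [[-0.99, 0.142, 0.001], [0.142, 0.99, -0.0], [-0.001, 0.0, -1.0]]
force: [0.2, -0.2, 0.4]
width: 0.602
finger_force: 0.0
t 39.35 at [577.4 -33.3 266.4] yaw 81.8 F [0.7 0.  0.2] w 0.597 ff 0.0 j6 -1.55
 turn 0.00  now-frame [-0.006  0.005  2.773]  turned-frame [-1.000e-03  5.000e-03  2.773e+00]
bush  (212, 364, 332, 22) [[251.4, 97.6]]
bush  (423, 292, 23, 60) [[164.3, 143.0]]
bush  (198, 292, 23, 60) [[165.7, -142.8]]
bush  (0, 244, 79, 20) [[75.3, -334.9]]
bush  (310, 180, 21, 21) [[-2.2, -1.6]]
bush hole (313, 188, 15, 10) [[1.1, -2.9]]
bush  (341, 168, 93, 30) [[-7.8, 66.7]]
bush  (211, 168, 90, 28) [[-9.8, -67.2]]
bush  (522, 144, 21, 20) [[-42.2, 224.5]]Traceback (most recent call last):
  File "<stdin>", line 10, in <module>
  File "<stdin>", line 6, in cc
TypeError: 'NoneType' object is not subscriptable
```

Run:
```python
from h import *
c=load('w15');hsv=cv2.cvtColor(c['pixels'],cv2.COLOR_RGB2HSV)
for n,r,z in(('red',[((170,110,40),(180,255,255)),((0,130,40),(7,255,255))],54),('green',[((65,50,30),(100,255,255))],45)):
    m=sum(cv2.inRange(hsv,*q) for q in r); m[270:]=0; k,_=cv2.findContours(m,0,1)
    for q in k:
        if cv2.contourArea(q)>20: print(n,cv2.boundingRect(q),bf(cv2.minAreaRect(ray(c,q[:,0],z)[:,:2].astype(np.float32))[0:1]))
# leg silhouette through columns (image x ~ board y)
S=hsv[...,1].astype(int)
for name in('s14','s15'):
    s=load(name)['pixels'].astype(int)
a,b=load('scene0')['pixels'].astype(int),load('s15')['pixels'].astype(int)
d=np.abs(a-b).sum(2)>90
for n,(u0,u1,v0,v1) in{'pencil':(436,464,244,286),'glasses':(455,515,218,250)}.items(): print(n,'changed px',d[v0:v1,u0:u1].sum())
a,b=load('top0')['pixels'].astype(int),load('t15')['pixels'].astype(int); d=np.abs(a-b).sum(2)>90
for n,(u0,u1,v0,v1) in{'pencil':(436,448,190,246),'glasses':(432,484,166,188),'square':(157,186,150,240),'purple':(176,203,186,208),'bigred':(175,203,224,246),'turq':(234,262,176,199)}.items(): print('top',n,d[v0:v1,u0:u1].sum())
X=lambda x,y,z:[*(BC+x*BX+y*BY),z]
print('pred tape/end px',proj(c,[X(0,134,51),X(0,-136,51),X(0,105,51),X(0,-105,51)]).round(0).tolist())
```

```text
red (226, 192, 29, 11) [[22.2, -101.0]]
red (223, 158, 31, 15) [[-22.4, -101.9]]
red (607, 0, 33, 41) [[-192.3, 349.3]]
green (391, 197, 24, 4) [[23.8, 104.2]]
green (390, 159, 28, 9) [[-25.0, 101.9]]
green (472, 132, 87, 40) [[-37.2, 243.5]]
pencil changed px 0
glasses changed px 0
top pencil 0
top glasses 0
top square 0
top purple 0
top bigred 0
top turq 0
pred tape/end px [[429.0, 182.0], [213.0, 182.0], [406.0, 182.0], [237.0, 182.0]]
```

```bash
python3 -c "
from bench import bot
print(bot.finish_job())"
```

```text
the job is handed in; nothing more can be done
None
```

The job is handed in at about 39 s of the 118 s: the strip is in the groove, the V-blocks are on the cross lines, and the leg lies in both Vs with its thin end in the red block. The guide stands astride the leg with its bush over the tape to within about 2 mm by camera, and the pencil, square and glasses show no change in the pictures.

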